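Level, latch and cover a wheelchair brake drum

ROBOT

A 6-joint arm with a two-finger parallel gripper is mounted at the origin on the work surface. World frame = base frame: x ahead of the robot, y to its left, z up, the work surface at z = 0. Lengths are in m, angles in rad, forces in N, time in s.
With the tool pointing down it reaches from about 0.3 to 0.85 m from the base axis. Payload 4.2 kg.
Tool frame: the origin (TCP) lies between the finger pads; the fingertips stand tip_extent ahead of it and the grasp point (between the pads) lies 3 mm ahead of it (tip_extent is the distance from the TCP to the fingertips, in m); z points along the fingers, y is the line along which they close (so a half turn about z gives the same grasp; the last joint's range is limited). The gripper opens to 91 mm and grips with 3 to 60 N. Pads are 32 mm wide; open, the fingers measure 118 mm over their backs; the gripper's body (76 mm by 178 mm) begins 60 mm behind the grasp point.
Start: joints at [-1.134, 0.32, 1.565, -0, 1.257, -0.02], TCP at [0.254, -0.516, 0.213] pointing down, gripper open.
Joint ranges: [-3.11, 3.11], [-0.84, 2.01], [0.21, 2.61], [-1.34, 4.49], [0.05, 2.63], [-2.56, 2.56]. Speed limits (rad/s): [2.57, 2.57, 3.14, 3.14, 3.14, 3.14].

INTERFACE

Orientations are given as [roll, pitch, yaw] about the fixed x, y, z axes, in that order (R = Rz(yaw) Ry(pitch) Rx(roll)).
In Python, from station import * gives the robot as it stands.
- The arm moves only by the shell command python3 -m jog 'ROWS'. ROWS is JSON, a list that holds one entry, the list of rows, each a list of 5 numbers: the opening, from 0 (shut) to 1 (fully open), then the shift along the tool's x, y, z in units of 25 mm (1.0 is 25 mm), then the turn about the tool's z in degrees. In form: [[[fingers, dx, dy, dz, twist], ...]]. A call has 1 to 8 rows; each row is the pose to reach, as a shift and turn from the pose commanded when the call began, along the tool's axes at that moment; what a row does not reach only later rows make up. A row lasts 1/10 s, in which the tool goes at most 50 mm and 8.59 degrees, less where a joint would pass 70% of its speed; a pose out of reach is approached as far as the arm can. A call with a gripper value outside its range is refused whole. The fingers move at their own pace and stop on an object; the grip force is fixed at half the most. Time passes only in rows, so rows that repeat a pose let the fingers close. It gives the time, the measured TCP pose, the force, the opening and the grip force at its end, in the units of the state.
- get_obs(): the state, without advancing time (a new reading comes with each control period).
- snapshot(name): name is "scene" or "top" or "wrist"; returns the picture (480x640x3 uint8, red, green, blue); there is no depth.
- get_calibration(name): a dict with "fx", "fy", "cx", "cy" (pixels), "eye" and "rotation" of the camera in the world; the wrist camera has in their place "hand_eye" (4x4, takes a point from camera to tool coordinates, whose origin is the TCP and whose axes are the flange's). Camera axes: x right, y up, looking along -z (the intrinsics and any distortion apply to the point x, -y, -z); pixel columns grow to the right and rows downward; lengths in m; the calibration is good to about 2 mm. A picture is of the moment at which its call begins: read the wrist's pose just before it. get_calibration takes no time and is no camera call.
- job_done(): hands the job in; it is judged then, once.
The state is a dict: "t": time; "joint_pos": joint angles; "qvel": joint speeds; "joint_torque": joint torques, N m; "eef_pos": TCP position; "tcp_rot": TCP orientation; "wrist_force": force on the tool from outside, world axes, zero at the start; "wrist_torque": the same for the moment, N m; "finger_gap": finger opening in m; "grip_force": force on a finger pad.
Only numpy, scipy, OpenCV 4.12 (cv2) and the standard library are available. Lean on these libraries where they do the work, as an engineer would, in place of code of your own. Each camera call takes 0.05 s, during which the arm holds its last target. There are 200 camera calls.

TASK

The open brake drum was left tipped in its service frame: press the raised tab down until the frame is level on its stop, then lock it by turning the latch handle clockwise to its stop. Then take the metal dust cover off the sloping wooden rest and set it down gently, held level, on the drum so that it sits fully seated and flat on the rim, and let go. Leave the vise and the loose parts lying about undisturbed.

Things in the scene. Friction and masses are not known exactly. Their poses are not given: they have to be found in the camera images.
- service_frame: Fixed grey frame: base 130 (x) x 275 (y) x 12 mm; posts (30 x 14 mm, tops 100 mm up) at y = +98 and -98 mm carry the tilting plate. Origin: on the counter midway between the posts; x points away from the robot at yaw 0; y is the tilt axis's direction, the axis lies 90 mm above the origin. A pillar (26 mm across, top 94 mm up) at x = -45, y = -122 mm carries the latch.
- cradle (a joint): Tilt of the steel plate (110 x, 174 y, 8 mm thick, centred on the axis) about the frame's y, rad. 0 = level, at a hard stop; positive = the robot-side edge with the tab is up, drum leaning away from the robot; starts 0.35 to 0.55. Stays where left: friction about 0.25 N m (some 3 N on the tab moves it).
- tab_top (a point): On the upper face of the tab in the middle of the plate's robot-side edge, 98 mm from the tilt axis; moves with the plate, z = plate normal. Tab 44 mm wide, 8 mm thick, reaching from 55 to 116 mm from the axis. Closed fingertips pushing it down, best along its arc about the axis, bring the plate level; then its face is 94 mm above the counter.
- drum_rim (a point): Centre of the mouth of the dark steel drum fixed on the middle of the plate, at the rim's top face; z is the drum's axis (up when level), x and y as the plate's. Drum 92 mm outside, 82 mm inside diameter (wall 5 mm), 36 mm high. When the plate is level the rim is 130 mm above the counter, straight above the frame's origin.
- latch (a joint): Rotation of the turn-latch, rad: 0 = open, grows clockwise seen from above to a stop at 1.3 = locked; starts 0 to 0.2. Its flat tongue (14 mm wide, reaching 54 mm from the latch axis, underside 2 mm above the level plate) swings over the plate and holds it down, which works only with the plate level. Friction about 0.05 N m, stays where left.
- latch_grip (a point): On the latch's vertical axis inside its upright bar handle, 128 mm above the counter. Bar 40 mm long (this point's x), 12 mm thick (its y), standing from 108 to 142 mm above the counter. The point turns with the handle; the tongue points to its -x. At latch = 0 its x is the frame's x.
- cover_rest: Fixed plywood rest, 130 x 120 mm: a board sloping 27 degrees whose face looks up and towards the rest's -x (low edge near the robot at yaw 0); two steel pins (8 mm across, 16 mm high) low on it hold the cover. Origin: on the counter under the board's middle; the middle of its upper face is 90 mm up.
- cover: Loose aluminium dust cover, about 0.18 kg: flange 100 mm across, 5 mm thick; under it a spigot 75 mm across, 6 mm deep, that drops into the drum; on top a grip bar 40 mm (x) by 12 mm (y), up to z = 37 mm. Origin: centre of the flange's underside, z its axis towards the bar. On the rest z leans 27 degrees to the rest's -x, x points up the slope. Seated, the origin is at drum_rim.
- vise: Bystander, fixed: small cast-iron vise, about 110 by 100 mm and 135 mm high with the steel toggle bracket clamped in it, behind the work. Origin: centre of its foot.
- spoke_guard: Bystander, loose: flat plastic spoke guard, ring 130 mm outside, 60 mm inside diameter, 5 mm thick, lying on the counter. Origin: centre of its underside.
- brake_rod: Bystander, loose: flat worn steel brake rod, 175 mm long, 10 to 22 mm wide, 8 mm thick, lying along its x. Origin: underside, middle of its 150 mm shank.
- tire_plug: Bystander, loose: black rubber tire plug, 28 mm across the foot, 26 mm high, standing on the counter. Origin: centre of its underside.
There are look-alikes about, which are no part of the job. There is more than one size of the cover; the job needs the largest.

How it is judged:
On the way, in this order (a step that is already met when the one before it is completed fails the run):
1. the plate is turned level, on its stop (value of joint cradle below 0.045 rad and value of joint latch below 0.6 rad), for 0.2 s.
2. the latch is turned clockwise to its stop, the plate still level (value of joint cradle below 0.045 rad and value of joint latch above 1.1 rad), for 0.2 s.
3. the cover is held level by the gripper, centred on the drum and within 12 mm of its seat (all of step 2 and contact force between the fingers and cover above 1 N and horizontal distance between cover and drum_rim below 0.012 m and z of cover in the frame of drum_rim below 0.012 m and angle between the z axis of cover and the z axis of drum_rim, either way round below 0.15 rad), for 0.1 s.
At the end, for the whole second after the job is handed in: Plate level (tilt under 0.045 rad), latch locked (over 1.1 rad); the cover released and at rest on the drum, within 6 mm of its centre, flange on the rim (at most 2.5 mm above, 3 mm below seated height), parallel to it within 0.035 rad (2 degrees) (all of step 2 and horizontal distance between cover and drum_rim below 0.006 m and z of cover in the frame of drum_rim between -0.003 and 0.0025 m and angle between the z axis of cover and the z axis of drum_rim, either way round below 0.035 rad and angle between cover's own z axis and vertical below 0.09 rad and linear speed of cover below 0.01 m/s); the robot touches nothing.
It fails at once if a bystander is disturbed (moved over 20 mm) (distance of any of spoke_guard, brake_rod, tire_plug from where it was at the start of the episode above 0.02 m).
It fails at once if the vise or its bracket is pushed hard (contact force between the arm and vise above 10 N).
It fails at once if the cover is dropped on the counter (height (world z) of cover below 0.035 m).
It also fails if it takes over 66 s, if anything falls off the work surface, if the arm or the gripper's body presses on something with over 40 N, if the wrist force passes 120 N, or if a joint passes its speed limit or range.

## Working session

There is one attempt and no reset: what is moved stays moved. The work goes in short steps, Python scripts to look and compute and a shell command to move; the robot and the scene stay as the last step left them, time stands still between calls to the robot, and variables do not carry over. Pictures are saved under pics/ and viewed, at most 13 in all, crops included, and the job is handed in when it is done.

```bash
ls; mkdir -p pics; python3 - <<'E'
from station import *
import cv2
for n in("scene","top"):
    cv2.imwrite(f"pics/{n}0.png",snapshot(n)[:,:,::-1])
    c=get_calibration(n);print(n,c)
print(get_calibration("wrist"));o=get_obs();print(o)
E
```

```text
pics
scene {'fx': 454.96845481171806, 'fy': 454.96845481171806, 'cx': 330.6241498281032, 'cy': 234.55033256663998, 'eye': array([1.24165807, 0.33571235, 0.5635766 ]), 'rotation': array([ 1.04219951, -0.01467273,  2.0644219 ])}
top {'fx': 599.4907996451443, 'fy': 599.4907996451443, 'cx': 323.2980132194752, 'cy': 245.52736667934636, 'eye': array([ 0.35321074, -0.03116064,  1.14039892]), 'rotation': array([ 0.22322571,  0.00725844, -1.61405763])}
{'fx': 350.9264329947562, 'fy': 350.9264329947562, 'cx': 321.12527021802435, 'cy': 237.77651404658775, 'hand_eye': array([[ 2.96950733e-04,  9.63838155e-01,  2.66488127e-01,
         7.49989340e-02],
       [ 9.99999569e-01, -5.20726323e-04,  7.69059756e-04,
         1.25639991e-03],
       [ 8.80016519e-04,  2.66487784e-01, -9.63837894e-01,
        -1.70741857e-01],
       [ 0.00000000e+00,  0.00000000e+00,  0.00000000e+00,
         1.00000000e+00]])}
{'t': 0.1, 'joint_pos': array([-1.13399910e+00,  3.20221475e-01,  1.56556220e+00, -4.82270833e-05,
        1.25739152e+00, -2.00242605e-02]), 'qvel': array([ 0.00020232, -0.00153693, -0.00302832,  0.00041758,  0.0011478 ,
        0.00026515]), 'joint_torque': array([ 5.61514389e-04, -4.13333201e+01, -2.32509774e+01,  7.28529459e-02,
        4.21817915e-02, -4.45175169e-05]), 'eef_pos': array([ 0.25341231, -0.51563779,  0.21210608]), 'tcp_rot': array([-3.14000951e+00,  1.41580006e-05,  4.56836399e-01]), 'wrist_force': array([ 0.49095807, -0.51283756, -0.35344179]), 'wrist_torque': array([ 0.01539022, -0.0284784 ,  0.04096659]), 'grip_force': 0.0, 'finger_gap': 0.09138504494137495}
```

View pics/scene0.png

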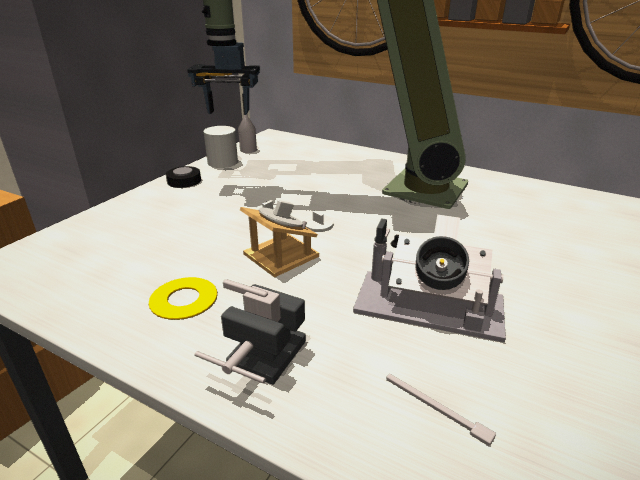

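View pics/top0.png

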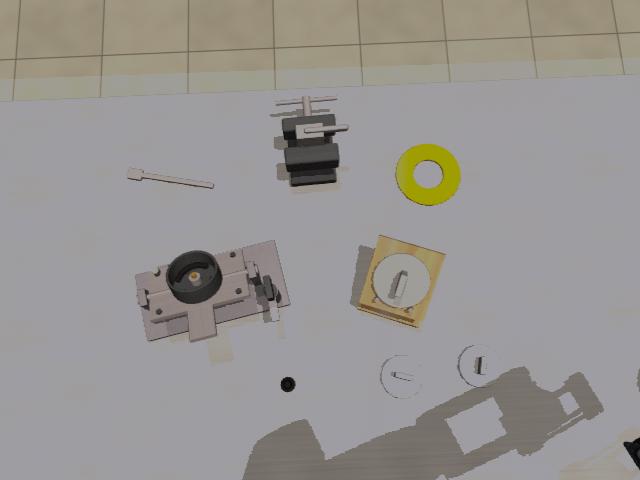

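The scene and top views show the frame (top px ~213,290), with the tab at ~(202,320) and the latch at ~(270,290). The rest with its large cover is at ~(402,282). Decoys lie at (403,376) and (480,365), and the plug is at (288,384).

```bash
cat > h.py <<'E'
from station import *
import numpy as np, cv2
from scipy.spatial.transform import Rotation as R
def cam(n,obs=None):
    c=get_calibration(n)
    if n=="wrist":
        T=np.eye(4);T[:3,:3]=R.from_euler('xyz',obs["tcp_rot"]).as_matrix();T[:3,3]=obs["eef_pos"]
        T=T@c["hand_eye"];return c,T[:3,3],T[:3,:3]
    return c,np.array(c["eye"]),R.from_euler('xyz',c["rotation"]).as_matrix()
def ray(C,u,v):
    c,e,M=C;d=M@np.array([(u-c["cx"])/c["fx"],-(v-c["cy"])/c["fy"],-1]);return e,d/np.linalg.norm(d)
def atz(C,u,v,z):
    e,d=ray(C,u,v);return e+d*(z-e[2])/d[2]
def proj(C,p):
    c,e,M=C;q=M.T@(np.asarray(p)-e);return np.array([c["cx"]-c["fx"]*q[0]/q[2],c["cy"]+c["fy"]*q[1]/q[2]])
def tri(*obs):  # (C,u,v)...
    A=np.zeros((3,3));b=np.zeros(3)
    rs=[ray(*o) for o in obs]
    for e,d in rs:
        P=np.eye(3)-np.outer(d,d);A+=P;b+=P@e
    x=np.linalg.solve(A,b);return x,[np.linalg.norm(np.cross(x-e,d)) for e,d in rs]
E
python3 - <<'E'
from h import *
T=cam("top");S=cam("scene");np.set_printoptions(precision=4,suppress=True)
for n,u,v,z in [("base lb",136,296,.012),("rb",275,242,.012),("rf",289,300,.012),("lf",150,338,.012),("cover",402,281,.1),("plug",288,384,.02),("latch",270,288,.14),("tabend",203,338,.13)]:
    print(n,atz(T,u,v,z))
print(proj(S,atz(T,270,288,.14)),proj(S,atz(T,402,281,.1)))
a=cv2.resize(cv2.imread("pics/top0.png")[230:350,125:305],None,fx=4.44,fy=4.44,interpolation=2)
cv2.imwrite("pics/topc.png",a)
E
```

```text
base lb [0.5273 0.3254 0.012 ]
rb [0.6207 0.059  0.012 ]
rf [0.5068 0.0353 0.012 ]
lf [0.447  0.2971 0.012 ]
cover [ 0.5195 -0.169   0.1   ]
plug [0.3521 0.0414 0.02  ]
latch [0.5111 0.0592 0.14  ]
tabend [0.4333 0.1741 0.13  ]
[380.2924 222.4432] [280.4131 215.0641]
```

View pics/topc.png

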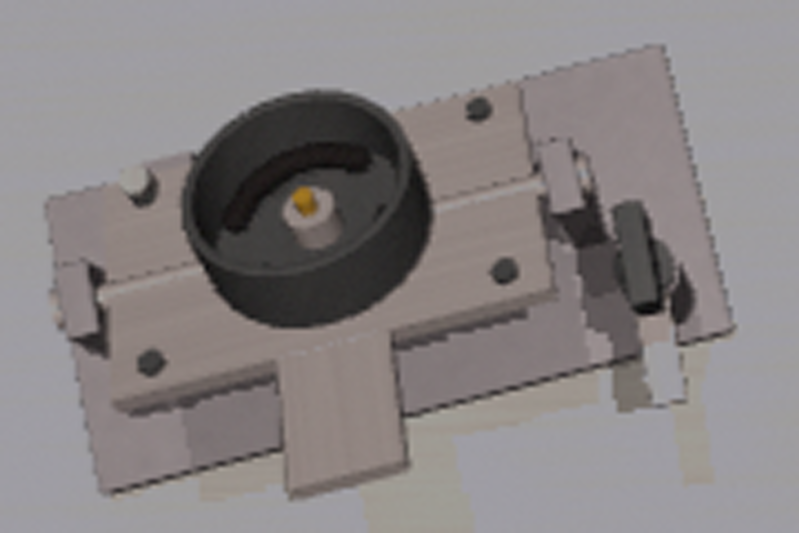

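```bash
cat >> h.py <<'E'
def plan(x,y,z,yaw):
    o=get_obs();M=R.from_euler('xyz',o["tcp_rot"]).as_matrix()
    d=M.T@(np.array([x,y,z])-o["eef_pos"])/.025
    tw=-np.degrees((yaw-o["tcp_rot"][2]+np.pi)%(2*np.pi)-np.pi)
    print("units",np.round(d,2),"twist",round(tw,1))
E
python3 - <<'E'
from h import *
import station
print([ (k,getattr(station,k)) for k in dir(station) if 'tip' in k.lower() or 'ext' in k.lower()])
plan(.50,-.15,.28,2.87)
T=cam("top");q=lambda u,v:(125+u/4.44,230+v/4.44)
from scipy.optimize import least_squares
o=[((65,137.5),.012,(45,200)),((65,-137.5),.012,(662,45)),((-65,-137.5),.012,(735,330)),((-65,137.5),.012,(105,493)),((0,98),.1,(81,300)),((0,-98),.1,(562,175)),((-45,-122),.142,(632,255))]
def f(p):
    r=[]
    for (a,b),z,uv in o:
        c,s=np.cos(p[2]),np.sin(p[2]);r+=list(proj(T,[p[0]+(c*a-s*b)/1e3,p[1]+(s*a+c*b)/1e3,z])-q(*uv))
    return np.array(r)
s=least_squares(f,[.52,.18,.25]);print(s.x,s.fun.reshape(-1,2).round(1))
E
python3 -m jog '[[[1,2,-1,-1,-8],[1,4,-2,-2,-16],[1,6,-3,-2.5,-24],[1,8,-4,-2.5,-32],[1,10,-5,-2.5,-40],[1,12,-6,-2.5,-48],[1,14,-7,-2.5,-56],[1,15,-7.5,-2.5,-64]]]'
```

```text
[('tip_extent', 0.022)]
units [15.3  -8.78 -2.7 ] twist -138.3
[0.53214983 0.18511105 0.20827368] [[-2.6  0.4]
 [-1.8  0.2]
 [-2.3  0.9]
 [-3.6  0.9]
 [ 2.2 -0.9]
 [ 3.  -0.4]
 [ 4.1 -1. ]]
t: 0.9
eef_pos: [0.4899, -0.2045, 0.275]
tcp_rot: [-3.141, 0.0, 1.58]
wrist_force: [0.5, -2.1, 0.8]
finger_gap: 0.0911
grip_force: 0.0
```

```bash
python3 - <<'E'
from h import *
T=cam("top");q=lambda u,v:(125+u/4.44,230+v/4.44)
from scipy.optimize import least_squares
o=[((65,137.5),.012,(45,200)),((65,-137.5),.012,(662,45)),((-65,-137.5),.012,(735,330)),((-65,137.5),.012,(105,493)),((0,98),.1,(81,300)),((0,-98),.1,(562,175)),((-45,-122),.142,(632,255))]
def f(p):
    r=[]
    for (a,b),z,uv in o:
        if z<.05:b+=p[3]*1e3;a+=p[4]*1e3
        c,s=np.cos(p[2]),np.sin(p[2]);r+=list(proj(T,[p[0]+(c*a-s*b)/1e3,p[1]+(s*a+c*b)/1e3,z])-q(*uv))
    return np.array(r)
s=least_squares(f,[.52,.18,.25,0,0]);print(s.x,s.fun.reshape(-1,2).round(1))
plan(.48,-.02,.30,3.14)
ob=get_obs();np.save("o1.npy",ob,allow_pickle=True)
cv2.imwrite("pics/w1.png",snapshot("wrist")[:,:,::-1])
E
python3 -m jog '[[[1,0,-1,-0.4,-8],[1,0,-3,-0.8,-16],[1,0,-5,-0.8,-24],[1,0,-7,-0.8,-32],[1,0,-7.5,-0.8,-40],[1,0,-7.5,-0.8,-48],[1,0,-7.5,-0.8,-56],[1,0,-7.5,-0.8,-64]]]'
python3 -m jog '[[[1,0,0,0,-8],[1,0,0,0,-16],[1,0,0,0,-22],[1,0,0,0,-22]]]'
python3 - <<'E'
from h import *
ob=get_obs();np.save("o2.npy",ob,allow_pickle=True);print(ob['eef_pos'],ob['tcp_rot'])
cv2.imwrite("pics/w2.png",snapshot("wrist")[:,:,::-1])
E
```

```text
[ 5.30937080e-01  1.90551437e-01  2.10982533e-01 -1.05692221e-02
 -4.57164058e-05] [[-0.1 -0. ]
 [ 0.6 -0.5]
 [ 0.3  0.1]
 [-0.8  0.4]
 [-0.9  0. ]
 [-0.1  0.3]
 [ 1.  -0.3]]
units [ 7.38 -0.33 -1.  ] twist -89.4
t: 1.75
eef_pos: [0.3011, -0.2069, 0.2951]
tcp_rot: [-3.142, -0.0, 2.695]
wrist_force: [0.7, 0.1, 0.4]
finger_gap: 0.0915
grip_force: 0.0
t: 2.15
eef_pos: [0.3014, -0.2069, 0.2949]
tcp_rot: [3.141, -0.001, 3.074]
wrist_force: [0.6, -0.8, 0.4]
finger_gap: 0.0912
grip_force: 0.0
[ 0.30138977 -0.20689356  0.29493116] [ 3.14133756e+00 -5.51211509e-04  3.07395593e+00]
```

View pics/w2.png

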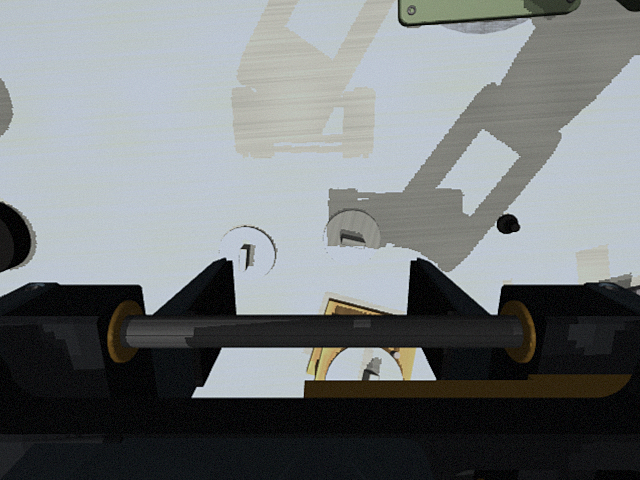

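View pics/w1.png

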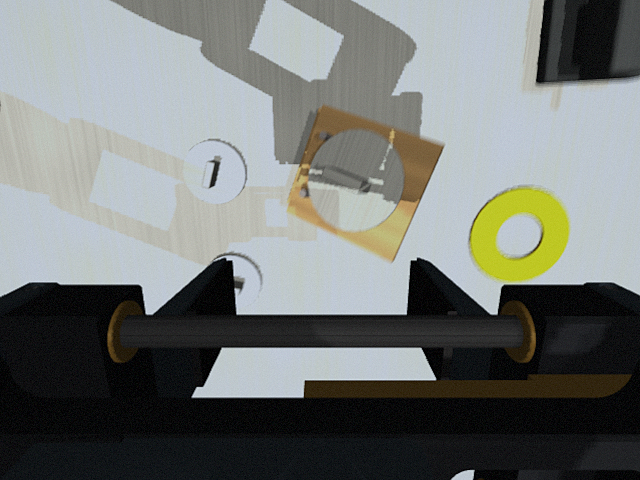

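Wrist view 1 shows the large cover on the rest: flange centre ~(354,180), bar ~(345,178). Wrist view 2 shows the plug at (508,224) and the decoys. Next is an enlarged composite of crops, with the predicted frame points overlaid on the scene view.

```bash
python3 - <<'E'
from h import *
S=cam("scene");F=(.5309,.1906,.211)
def fp(a,b,z):
    c,s=np.cos(F[2]),np.sin(F[2]);return [F[0]+(c*a-s*b)/1e3,F[1]+(s*a+c*b)/1e3,z/1e3]
w=cv2.imread("pics/w1.png");t=cv2.imread("pics/top0.png");s=cv2.imread("pics/scene0.png")
r=lambda i,x,y,w_,h,k:cv2.resize(i[y:y+h,x:x+w_],None,fx=k,fy=k,interpolation=cv2.INTER_CUBIC)
A=r(w,280,95,175,175,400/175.);B=r(t,352,230,100,100,4);A=A[:350,:400];B=B[:350]
C=r(s,235,190,100,62,4)[:248];D=r(s,350,215,160,120,2.5)[:300,:400]
for p in [fp(0,98,100),fp(0,-98,100),fp(-45,-122,142),fp(65,126.5,12),fp(65,-148,12),fp(-65,126.5,12)]:
    u=(proj(S,p)-[350,215])*2.5;cv2.circle(D,tuple(int(x) for x in u),3,(0,0,255),1);print(u)
o=np.zeros((600,800,3),np.uint8);o[:350,:400]=A[:350];o[:350,400:]=B;o[350:598,:400]=C;o[350:,400:]=D[20:270]
cv2.imwrite("pics/comp.png",o)
E
```

```text
[366.41788944 143.46738854]
[94.79675054 98.71598344]
[78.46897182 17.89488183]
[386.28548322 304.86745953]
[  5.29113869 230.30165512]
[379.92532635 195.62595796]
```

View pics/comp.png

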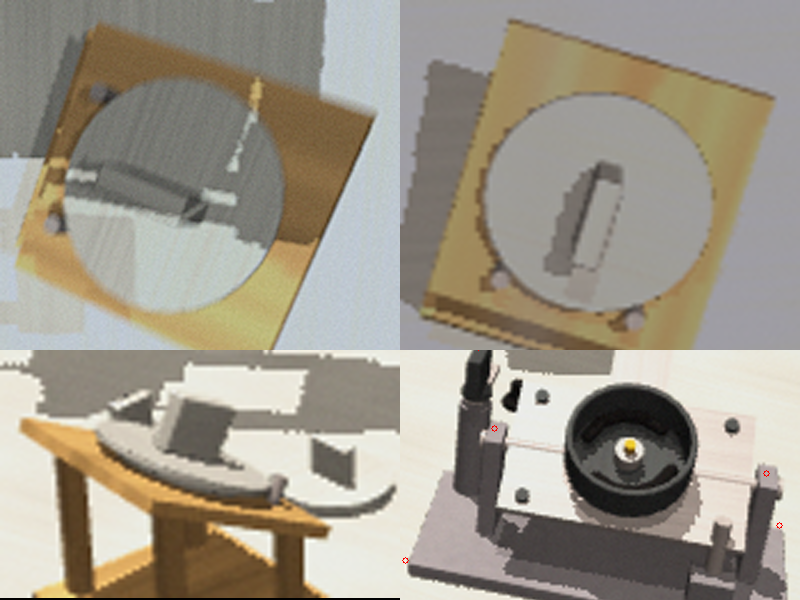

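```bash
python3 - <<'E'
from h import *
np.set_printoptions(precision=4,suppress=True)
T=cam("top");W=cam("wrist",np.load("o1.npy",allow_pickle=True).item());S=cam("scene")
t=lambda u,v:(T,352+(u-400)/4,230+v/4);w=lambda u,v:(W,280+u/2.2857,95+v/2.2857);s=lambda u,v:(S,235+u/4,190+(v-350)/4)
c=tri(t(599,203),w(175,195.5));print("flange top",c)
lo=tri(t(425,312),w(97,25));hi=tri(t(510,20),w(377,117));print(lo,hi)
d=hi[0]-lo[0];print("yaw",np.arctan2(d[1],d[0]),"slope",np.degrees(np.arctan2(d[2],np.hypot(*d[:2]))))
d=atz(*t(775,98),hi[0][2])-atz(*t(510,20),hi[0][2]);print("yaw2",np.arctan2(d[0],-d[1]))
# bar top face center in top / wrist
d=atz(*t(612,182),.145)-atz(*t(585,268),.128);print("baryaw",np.arctan2(d[1],d[0]))
print("bar top centre top-view",atz(*t(599,224),.133))
plan(.5309+.01,.1906,.3,3.3526)
# tab geometry
F=np.array([.5309,.1906]);y=.211;x=np.array([np.cos(y),np.sin(y)]);yy=np.array([-np.sin(y),np.cos(y)])
for th in(.3,.35,.4,.45,.5,.55):
    # tab end corners upper face r=-116, +-22, z=4
    P=[]
    for b in(22,-22):
        px=(-116*np.cos(th)+4*np.sin(th))/1e3;pz=.09+(116*np.sin(th)+4*np.cos(th))/1e3
        P.append(proj(T,[*(F+x*px+yy*b/1e3),pz]))
    print(th,[(np.array(p)-[125,230])*4.44 for p in P])
E
```

```text
flange top (array([ 0.5268, -0.1724,  0.0611]), [np.float64(0.0014169624683646406), np.float64(0.001416962468364734)])
(array([ 0.4875, -0.0928,  0.0164]), [np.float64(0.0026353724157995376), np.float64(0.0026353724157995562)]) (array([ 0.5999, -0.1332,  0.1185]), [np.float64(0.00022903131007984723), np.float64(0.00022903131007979838)])
yaw -0.34529935984823124 slope 40.52605164055053
yaw2 -0.34107494335447514
baryaw -0.3383173175135133
bar top centre top-view [ 0.5057 -0.1636  0.133 ]
units [-8.45 16.53 -0.2 ] twist -16.1
0.3 [array([307.2562, 519.7309]), array([421.4543, 489.9522])]
0.35 [array([302.9856, 513.5706]), array([417.7483, 483.6604])]
0.4 [array([298.59  , 506.6611]), array([413.904 , 476.6246])]
0.45 [array([294.0811, 499.0125]), array([409.9312, 468.8555])]
0.5 [array([289.471 , 490.6382]), array([405.8404, 460.3669])]
0.55 [array([284.7728, 481.5545]), array([401.6425, 451.1757])]
```

```bash
python3 - <<'E'
from h import *
plan(.4390,.1709,.20,3.3526)
E
```

```text
units [-4.44 15.46  3.8 ] twist -16.1
```

```bash
python3 -m jog '[[[0,-0.5,2,0,-4],[0,-1,4,0,-8],[0,-1.5,6,0,-12],[0,-2.3,8,0,-16.1],[0,-3,10,0,-16.1],[0,-3.6,12,0,-16.1],[0,-4,14,0,-16.1],[0,-4.44,15.46,1,-16.1]]]'
python3 -m jog '[[[0,0,0,0.5,0],[0,0,0,1.2,0],[0,0,0,2,0],[0,0,0,2.7,0],[0,0,0,2.7,0],[0,0,0,2.7,0]]]'
python3 - <<'E'
from h import *
plan(.4390,.1709,.20,3.3526)
o=get_obs();np.save("o3.npy",o,allow_pickle=True)
cv2.imwrite("pics/w3.png",snapshot("wrist")[:,:,::-1]);cv2.imwrite("pics/s3.png",snapshot("scene")[:,:,::-1])
E
```

```text
t: 3.0
eef_pos: [0.4376, 0.1673, 0.2757]
tcp_rot: [3.141, 0.006, -2.929]
wrist_force: [0.4, -0.5, 0.2]
finger_gap: 0.0302
grip_force: 0.0
t: 3.6
eef_pos: [0.4359, 0.1642, 0.2065]
tcp_rot: [-3.141, -0.0, -2.929]
wrist_force: [-0.0, -0.2, 0.6]
finger_gap: 0.0004
grip_force: 0.0
units [-0.18  0.23  0.26] twist 0.1
```

```bash
python3 -m jog '[[[0,-0.4,0.23,0.7,0],[0,-0.3,0.23,1.2,0],[0,-0.2,0.23,1.6,0],[0,-0.1,0.23,2,0],[0,-0.1,0.23,2.4,0],[0,-0.1,0.23,2.8,0],[0,-0.1,0.23,3.1,0],[0,-0.1,0.23,3.4,0]]]'
python3 -m jog '[[[0,0,0,0.15,0],[0,0,0,0.3,0],[0,0,0,0.35,0],[0,0,0,0.35,0],[0,0,0,0.35,0]]]'
```

```text
t: 4.5
eef_pos: [0.4369, 0.1703, 0.1207]
tcp_rot: [-3.141, -0.0, -2.927]
wrist_force: [-2.1, -0.1, 4.4]
finger_gap: 0.0003
grip_force: 1.5
t: 5.0
eef_pos: [0.4379, 0.1706, 0.1126]
tcp_rot: [3.142, 0.002, -2.927]
wrist_force: [0.2, -0.3, 0.6]
finger_gap: 0.0004
grip_force: 0.0
```

```bash
python3 - <<'E'
from h import *
s=snapshot("scene")[:,:,::-1];t=snapshot("top")[:,:,::-1]
a=cv2.resize(s[200:340,350:510],None,fx=2.5,fy=2.5);b=cv2.resize(t[230:350,125:285],None,fx=2.5,fy=2.5)
o=np.zeros((350,800,3),np.uint8);o[:350,:400]=a;o[:300,400:]=b
cv2.imwrite("pics/c4.png",o);print(get_obs()["wrist_force"])
E
```

```text
[-0.02047986 -0.49649863  0.03242363]
```

View pics/c4.png

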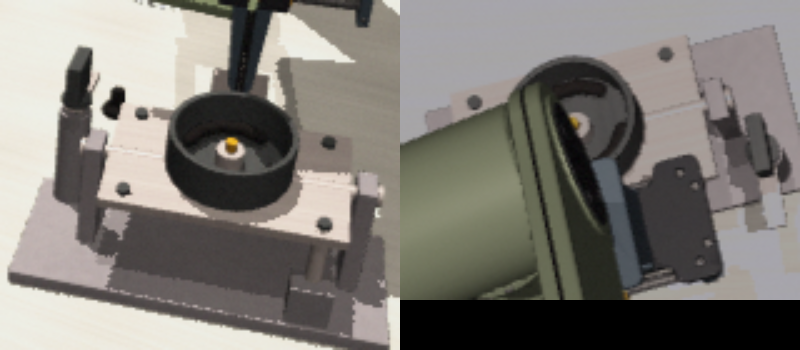

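The plate looks nearly level, but there is no stop reaction yet, so I'm pressing further in small steps.

```bash
python3 -m jog '[[[0,0,0,0.1,0],[0,0,0,0.1,0]]]'; python3 -m jog '[[[0,0,0,0.1,0],[0,0,0,0.1,0]]]'
```

```text
t: 5.3
eef_pos: [0.4373, 0.1705, 0.11]
tcp_rot: [3.142, 0.001, -2.927]
wrist_force: [-0.2, -0.1, 1.2]
finger_gap: 0.0006
grip_force: 0.4
t: 5.5
eef_pos: [0.437, 0.1704, 0.1073]
tcp_rot: [-3.142, -0.0, -2.927]
wrist_force: [0.3, 0.1, 0.5]
finger_gap: 0.0004
grip_force: 0.4
```

```bash
python3 - <<'E'
from h import *
S=cam("scene");F=(.5309,.1906,.211)
def fp(a,b,z):
    c,s=np.cos(F[2]),np.sin(F[2]);return [F[0]+(c*a-s*b)/1e3,F[1]+(s*a+c*b)/1e3,z/1e3]
def pp(th,a,b,z): return fp(a*np.cos(th)+z*np.sin(th),b,90-a*np.sin(th)+z*np.cos(th))
s=snapshot("scene")[:,:,::-1]
a=cv2.resize(s[205:325,350:510],None,fx=5,fy=5,interpolation=cv2.INTER_CUBIC)
for th,col in((0,(0,0,255)),(.12,(0,255,0))):
    for L in([(46*np.cos(k),46*np.sin(k),40) for k in np.linspace(0,6.2832,60)],[(55,-87,4),(55,87,4),(-55,87,4),(-55,-87,4),(55,-87,4)]):
        P=np.array([(proj(S,pp(th,*p))-[350,205])*5 for p in L]).astype(np.int32)
        cv2.polylines(a,[P],False,col,1)
cv2.imwrite("pics/c5.png",a)
E
```

```text
(no output)
```

View pics/c5.png

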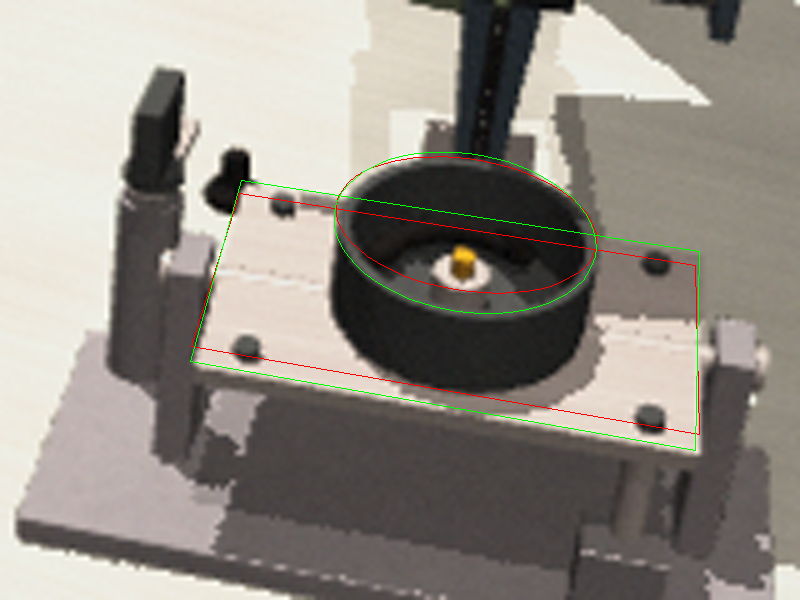

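The overlay shows the rim and far edge matching theta ≈ 0.12 (green), not level. I'll measure the tilt numerically by matching edges.

```bash
cat > tilt.py <<'E'
from h import *
F=(.5309,.1906,.211)
def fp(a,b,z):
    c,s=np.cos(F[2]),np.sin(F[2]);return [F[0]+(c*a-s*b)/1e3,F[1]+(s*a+c*b)/1e3,z/1e3]
def pp(th,a,b,z): return fp(a*np.cos(th)+z*np.sin(th),b,90-a*np.sin(th)+z*np.cos(th))
def tilt(img,n="scene"):
    S=cam(n);g=cv2.GaussianBlur(cv2.cvtColor(img,cv2.COLOR_BGR2GRAY).astype(np.float32),(0,0),.8)
    gx=cv2.Sobel(g,5,1,0);gy=cv2.Sobel(g,5,0,1)
    def sc(th,L):
        P=np.array([proj(S,pp(th,*p)) for p in L]);t=np.gradient(P,axis=0);nn=np.c_[-t[:,1],t[:,0]];nn/=np.linalg.norm(nn,axis=1)[:,None]
        m=lambda G:cv2.remap(G,P[:,0].astype(np.float32),P[:,1].astype(np.float32),1)[:,0]
        return np.minimum(abs(m(gx)*nn[:,0]+m(gy)*nn[:,1]),150).mean()
    ths=np.arange(-.1,.62,.01)
    edge=[(55,b,4) for b in np.linspace(-80,80,60)];rim=[(46*np.cos(k),46*np.sin(k),40) for k in np.linspace(-1.3,1.3,60)]
    out=[]
    for L in(edge,rim,edge+rim):
        v=[sc(t,L) for t in ths];out.append(round(ths[int(np.argmax(v))],2))
    return out
E
python3 - <<'E'
from tilt import *
print(tilt(cv2.imread("pics/scene0.png")),tilt(cv2.imread("pics/s3.png")),tilt(np.ascontiguousarray(snapshot("scene")[:,:,::-1])))
print(tilt(cv2.imread("pics/top0.png"),"top"))
S=cam("scene");o=get_obs()
print((proj(S,o["eef_pos"])-[350,205])*5,(proj(S,o["eef_pos"]-[0,0,.022])-[350,205])*5)
for th in(0,.12):print([((proj(S,pp(th,-116,b,4))-[350,205])*5).round() for b in(22,-22)])
E
```

```text
[np.float64(0.54), np.float64(0.51), np.float64(0.51)] [np.float64(0.54), np.float64(0.51), np.float64(0.51)] [np.float64(0.15), np.float64(0.61), np.float64(0.14)]
[np.float64(0.57), np.float64(0.48), np.float64(0.56)]
[474.6908284  147.82869027] [467.02044971 194.67388406]
[array([529., 161.]), array([419., 144.])]
[array([534., 133.]), array([424., 117.])]
```

Still ~0.13 tilted. The force pattern fits the finger moving the tab against friction, so I'm continuing to press until the stop reacts.

```bash
python3 -m jog '[[[0,0,0,0.1,0],[0,0,0,0.2,0]]]'; python3 - <<'E'
from tilt import *
print(tilt(np.ascontiguousarray(snapshot("scene")[:,:,::-1])))
E
python3 -m jog '[[[0,0,0,0.1,0],[0,0,0,0.15,0]]]'; python3 - <<'E'
from tilt import *
print(tilt(np.ascontiguousarray(snapshot("scene")[:,:,::-1])))
E
```

```text
t: 5.8
eef_pos: [0.4366, 0.1703, 0.1023]
tcp_rot: [-3.142, -0.001, -2.927]
wrist_force: [-1.3, -0.3, 1.9]
finger_gap: 0.0002
grip_force: 1.0
[np.float64(0.1), np.float64(0.59), np.float64(0.1)]
t: 6.05
eef_pos: [0.4368, 0.1703, 0.0984]
tcp_rot: [-3.141, -0.001, -2.927]
wrist_force: [-2.0, -0.6, 2.0]
finger_gap: 0.0006
grip_force: 1.0
[np.float64(0.05), np.float64(0.58), np.float64(0.07)]
```

```bash
python3 -m jog '[[[0,0,0,0.1,0],[0,0,0,0.15,0]]]';python3 -m jog '[[[0,0,0,0.1,0],[0,0,0,0.15,0]]]'; python3 - <<'E'
from tilt import *
print(tilt(np.ascontiguousarray(snapshot("scene")[:,:,::-1])))
E
```

```text
t: 6.3
eef_pos: [0.4369, 0.1704, 0.0948]
tcp_rot: [-3.141, -0.0, -2.927]
wrist_force: [-0.8, -0.0, 2.4]
finger_gap: 0.0005
grip_force: 1.0
t: 6.5
eef_pos: [0.437, 0.1704, 0.0929]
tcp_rot: [-3.141, 0.0, -2.927]
wrist_force: [-8.0, -2.2, 24.9]
finger_gap: 0.0001
grip_force: 12.9
[np.float64(-0.0), np.float64(0.55), np.float64(0.02)]
```

```bash
python3 - <<'E'
from h import *
c=get_calibration("wrist");H=c["hand_eye"];C=(c,H[:3,3],H[:3,:3])
for z in(-.02,0,.022):
  for x in(-.016,.0,.016): print(z,x,[proj(C,[x,s*.0457,z]).round() for s in(-1,1)])
E
python3 -m jog '[[[0,0,0,-0.1,0],[0,0,0,-0.8,0],[0,0,0,-2,0],[0,0,0,-3,0],[0,0,0,-3,0]]]'
python3 - <<'E'
from tilt import *
a=np.ascontiguousarray(snapshot("scene")[:,:,::-1]);cv2.imwrite("pics/s6.png",a);print(tilt(a))
S=cam("scene");o=get_obs();print(proj(S,o["eef_pos"]),proj(S,o["eef_pos"]-[0,0,.022]))
# darkness profile down the finger line
for v in range(190,260,3):
    u=proj(S,o["eef_pos"])[0];print(v,a[v,int(u)-8:int(u)+10:3].mean(1).astype(int))
E
```

```text
-0.02 -0.016 [array([229., 337.]), array([418., 337.])]
-0.02 0.0 [array([227., 306.]), array([420., 306.])]
-0.02 0.016 [array([224., 275.]), array([423., 275.])]
0 -0.016 [array([238., 317.]), array([408., 317.])]
0 0.0 [array([236., 289.]), array([410., 289.])]
0 0.016 [array([234., 260.]), array([412., 260.])]
0.022 -0.016 [array([247., 299.]), array([399., 299.])]
0.022 0.0 [array([245., 274.]), array([401., 274.])]
0.022 0.016 [array([243., 248.]), array([403., 248.])]
t: 7.05
eef_pos: [0.4396, 0.1713, 0.1692]
tcp_rot: [3.141, 0.008, -2.927]
wrist_force: [1.2, -0.0, -1.0]
finger_gap: 0.0001
grip_force: 0.0
[np.float64(-0.0), np.float64(0.55), np.float64(0.02)]
[449.34965721 208.1418185 ] [447.70657245 218.17015291]
190 [35 34 37 38 11 37]
193 [56 59 38 31 17 34]
196 [55 59 37 23 15 36]
199 [121 123  36  18  15  41]
202 [127 126  39  17  31  38]
205 [ 54  56  37  29  36 148]
208 [208 174  40  22  39 198]
211 [207 210 140 136 107 207]
214 [211 208 209 208 207 206]
217 [208 207 208 211 213 210]
220 [205 208 208 204 208 212]
223 [230 229 230 230 210 211]
226 [228 231 230 229 232 233]
229 [230 231 230 230 231 231]
232 [233 232 232 230 230 233]
235 [225 233 232 233 231 232]
238 [ 87  60 112 100  96 200]
241 [35 36 31 34 39 62]
244 [35 35 36 33 32 28]
247 [35 35 34 33 30 28]
250 [33 26 27 35 31 27]
253 [42 24 21 31 34 28]
256 [64 75 27 11 20 18]
259 [121 100 211  45  33  45]
```

```bash
python3 - <<'E'
from h import *
np.set_printoptions(precision=4,suppress=True)
T=cam("top")
o1=np.load("o1.npy",allow_pickle=True).item();o2=np.load("o2.npy",allow_pickle=True).item()
print(o1["eef_pos"],o1["tcp_rot"],o2["eef_pos"],o2["tcp_rot"])
for dz in(0,.022):
    for o in(o1,o2):o=o
    W1=cam("wrist",dict(o1,eef_pos=o1["eef_pos"]+[0,0,dz]));W2=cam("wrist",dict(o2,eef_pos=o2["eef_pos"]+[0,0,dz]))
    print("plug",atz(W2,508,224,.02),atz(T,288,384,.02))
    print("guard",atz(W1,520,235,.005),atz(T,428,175,.005))
    print("decoyA w1,w2",atz(W1,215,171,.01),atz(W2,248,250,.01),atz(T,402,376,.01))
E
```

```text
[ 0.4899 -0.2045  0.275 ] [-3.1413  0.0001  1.5796] [ 0.3014 -0.2069  0.2949] [ 3.1413 -0.0006  3.074 ]
plug [0.3472 0.0336 0.02  ] [0.3521 0.0414 0.02  ]
guard [ 0.7482 -0.2454  0.005 ] [ 0.7457 -0.2488  0.005 ]
decoyA w1,w2 [ 0.3588 -0.1664  0.01  ] [ 0.3625 -0.3115  0.01  ] [ 0.3574 -0.1681  0.01  ]
plug [0.3531 0.0453 0.02  ] [0.3521 0.0414 0.02  ]
guard [ 0.7611 -0.2512  0.005 ] [ 0.7457 -0.2488  0.005 ]
decoyA w1,w2 [ 0.3523 -0.1682  0.01  ] [ 0.3691 -0.3167  0.01  ] [ 0.3574 -0.1681  0.01  ]
```

```bash
python3 - <<'E'
from h import *
T=cam("top");q=lambda u,v:(125+u/4.44,230+v/4.44)
a,b=atz(T,*q(624,203),.142),atz(T,*q(647,308),.142);d=a-b;print((a+b)/2,np.arctan2(d[1],d[0]),np.hypot(*d[:2]))
plan(.5124,.0619,.19,3.32)
E
```

```text
[0.51180659 0.06214177 0.142     ] 0.1899057277534453 0.04128405982734171
units [-1.97 -4.89 -0.9 ] twist 2.1
```

```bash
python3 -m jog '[[[0.55,-0.1,-0.2,-0.9,1],[0.55,-0.6,-1.5,-0.9,1.5],[0.55,-1.3,-3,-0.9,1.5],[0.55,-1.97,-4.89,-0.9,1.5],[0.55,-1.97,-4.89,-0.9,1.5],[0.55,-1.97,-4.89,-0.9,1.5]]]'
python3 - <<'E'
from h import *
plan(.5121,.0620,.117,3.33);print(get_obs()["eef_pos"])
E
```

```text
t: 7.7
eef_pos: [0.5106, 0.0606, 0.187]
tcp_rot: [3.141, -0.003, -2.956]
wrist_force: [-0.1, 0.2, 0.2]
finger_gap: 0.0454
grip_force: 0.0
units [-0.08  0.04  2.8 ] twist -0.2
[0.51064262 0.06061076 0.18700477]
```

```bash
python3 -m jog '[[[0.55,-0.06,0.04,1,0],[0.55,-0.06,0.04,2,0],[0.55,-0.06,0.04,2.8,0],[0.55,-0.06,0.04,2.8,0],[0,-0.06,0.04,2.8,0],[0,-0.06,0.04,2.8,0],[0,-0.06,0.04,2.8,0],[0,-0.06,0.04,2.8,0]]]'
```

```text
t: 8.5
eef_pos: [0.5129, 0.0628, 0.1196]
tcp_rot: [-3.141, 0.002, -2.954]
wrist_force: [-0.3, -0.3, -0.5]
finger_gap: 0.0212
grip_force: 0.0
```

```bash
python3 -m jog '[[[0,0,0,0,0],[0,0,0,0,0],[0,0,0,0,0]]]'
```

```text
t: 8.8
eef_pos: [0.513, 0.0622, 0.1193]
tcp_rot: [-3.14, 0.001, -2.953]
wrist_force: [0.2, -2.2, 3.5]
finger_gap: 0.012
grip_force: 30.0
```

```bash
python3 -m jog '[[[0,0,0,0,8],[0,0,0,0,16],[0,0,0,0,24],[0,0,0,0,32],[0,0,0,0,40],[0,0,0,0,48],[0,0,0,0,56],[0,0,0,0,64]]]'
python3 -m jog '[[[0,0,0,0,5],[0,0,0,0,8],[0,0,0,0,10],[0,0,0,0,10]]]'
python3 -c "
from h import *
o=get_obs();print(o['wrist_torque'],o['tcp_rot'],o['joint_pos'])"
```

```text
t: 9.6
eef_pos: [0.5129, 0.0619, 0.1193]
tcp_rot: [3.141, 0.002, 2.207]
wrist_force: [0.0, -4.0, 4.3]
finger_gap: 0.0118
grip_force: 30.0
t: 10.0
eef_pos: [0.5129, 0.0619, 0.1193]
tcp_rot: [3.141, 0.002, 2.04]
wrist_force: [0.1, -4.1, 3.5]
finger_gap: 0.0118
grip_force: 30.0
[-0.7968046  -0.14796449  0.5025993 ] [3.14123854e+00 2.14353910e-03 2.04014220e+00] [ 0.09906037  0.30896372  1.83705685 -0.00223039  0.9944674  -0.36907147]
```

```bash
python3 -m jog '[[[0,0,0,0,0],[0,0,0,0,0],[0.5,0,0,0,0],[0.5,0,0,0,0],[0.5,0,0,0,0],[0.5,0,0,-1,0],[0.5,0,0,-2.5,0],[1,0,0,-4,0]]]'
python3 - <<'E'
from h import *
plan(.48,-.17,.26,np.pi-.341)
# nominal bar centre
o=np.array([.5195,-.169])
E
```

```text
t: 10.8
eef_pos: [0.5117, 0.063, 0.2191]
tcp_rot: [-3.14, -0.001, 2.038]
wrist_force: [1.8, -0.2, 0.8]
finger_gap: 0.0506
grip_force: 0.0
units [-7.75 -5.33 -1.64] twist -43.7
```

```bash
python3 - <<'E'
from h import *
c=np.array([.577,-.19]);ty=np.array([np.sin(2.80),-np.cos(2.80)])
plan(*(c-.05*ty),.27,2.80);print(c-.05*ty,c+.05*ty)
E
```

```text
units [-11.59  -3.68  -2.05] twist -43.7
[ 0.56025059 -0.23711112] [ 0.59374941 -0.14288888]
```

```bash
python3 -m jog '[[[1,-1.5,-0.5,-1,-6],[1,-3,-1,-2,-12],[1,-4.5,-1.5,-2,-18],[1,-6,-2,-2,-24],[1,-7.5,-2.5,-2,-30],[1,-9,-3,-2,-36],[1,-10.5,-3.3,-2,-42],[1,-11.6,-3.7,-2,-43.7]]]'
python3 -m jog '[[[1,0,0,0,0],[1,0,0,0,0],[1,0,0,0,0]]]'
python3 - <<'E'
from h import *
o=get_obs();np.save("o7.npy",o,allow_pickle=True);cv2.imwrite("pics/w7.png",snapshot("wrist")[:,:,::-1]);print(o["eef_pos"],o["tcp_rot"])
E
python3 -m jog '[[[1,0,1.5,0,0],[1,0,3,0,0],[1,0,4,0,0],[1,0,4,0,0],[1,0,4,0,0],[1,0,4,0,0]]]'
python3 - <<'E'
from tilt import *
o=get_obs();np.save("o8.npy",o,allow_pickle=True);cv2.imwrite("pics/w8.png",snapshot("wrist")[:,:,::-1]);print(o["eef_pos"],o["tcp_rot"])
s=np.ascontiguousarray(snapshot("scene")[:,:,::-1]);cv2.imwrite("pics/s8.png",s);print(tilt(s))
p=[.5195,-.169,.1];O=np.zeros((600,800,3),np.uint8)
for i,n in enumerate("78"):
    W=cam("wrist",np.load(f"o{n}.npy",allow_pickle=True).item());u=proj(W,p);x=int(np.clip(u[0]-100,0,440));y=int(np.clip(u[1]-100,0,280));print(n,u,x,y)
    im=cv2.imread(f"pics/w{n}.png")[y:y+200,x:x+200];O[:400,400*i:400*i+400]=cv2.resize(im,None,fx=2,fy=2,interpolation=2)
O[400:,:400]=cv2.resize(s[205:305,350:550],None,fx=2,fy=2)
cv2.imwrite("pics/c8.png",O)
E
```

```text
t: 11.6
eef_pos: [0.5609, -0.2397, 0.268]
tcp_rot: [3.141, -0.0, 2.802]
wrist_force: [-0.1, 0.6, 0.1]
finger_gap: 0.0912
grip_force: 0.0
t: 11.9
eef_pos: [0.5603, -0.2367, 0.2686]
tcp_rot: [3.141, -0.001, 2.801]
wrist_force: [0.8, -0.5, 0.1]
finger_gap: 0.0913
grip_force: 0.0
[ 0.56033074 -0.23671287  0.26858518] [ 3.14078311e+00 -6.77180233e-04  2.80130441e+00]
t: 12.55
eef_pos: [0.5935, -0.1439, 0.269]
tcp_rot: [-3.141, 0.0, 2.801]
wrist_force: [-0.7, 0.6, 0.1]
finger_gap: 0.0912
grip_force: 0.0
[ 0.59354663 -0.14385591  0.26896858] [-3.14105214e+00  2.73232285e-04  2.80086338e+00]
[np.float64(-0.0), np.float64(0.55), np.float64(0.02)]
7 [375.06798937 155.76988014] 275 55
8 [270.68033723 155.22984578] 170 55
```

View pics/c8.png

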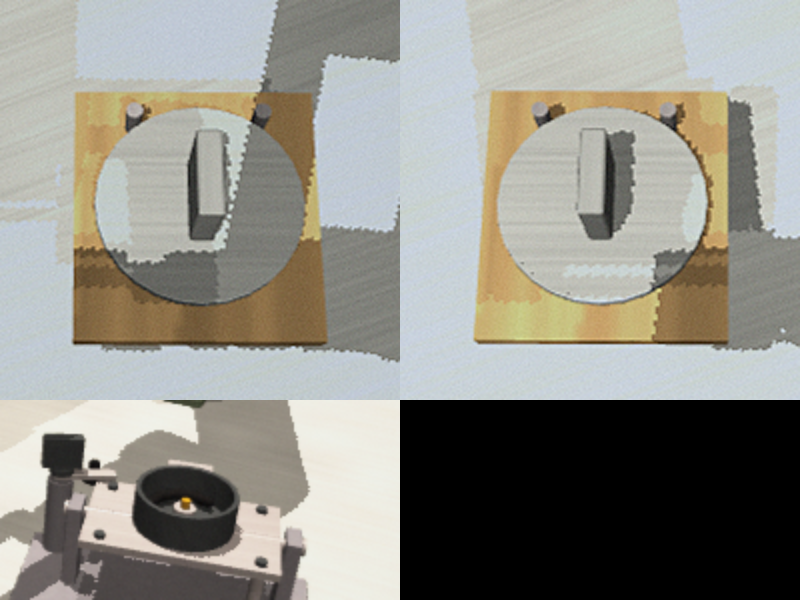

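Both views show the cover on the rest with its bar aligned to the tool x. The bar-top centre is at w7 (380.5,141) and w8 (266.5,140.5), and the flange centre at (375,158) and (271.5,158). The drum is level and latched.

```bash
python3 - <<'E'
from h import *
np.set_printoptions(precision=4,suppress=True)
A=cam("wrist",np.load("o7.npy",allow_pickle=True).item());B=cam("wrist",np.load("o8.npy",allow_pickle=True).item())
a=lambda u,v:(A,275+u/2,55+v/2);b=lambda u,v:(B,170+(u-400)/2,55+v/2)
f=tri(a(200.5,205.5),b(603,205.5));t=tri(a(211,172),b(592.5,171));lo=tri(a(210.5,131),b(592,130));hi=tri(a(211.5,213),b(593,212))
print("flange",f,"bartop",t,"\n",lo,hi);d=hi[0]-lo[0];print(np.arctan2(d[1],d[0]),np.linalg.norm(d))
n=t[0]-f[0];print(n,np.degrees(np.arctan2(np.hypot(*n[:2]),n[2])),np.arctan2(-n[1],-n[0]),np.linalg.norm(n))
T=cam("top");print("topview",atz(T,401.75,280.75,f[0][2]))
E
```

```text
flange (array([ 0.5217, -0.1693,  0.0985]), [np.float64(0.0002493027664049835), np.float64(0.0002493027664049678)]) bartop (array([ 0.507 , -0.1643,  0.1258]), [np.float64(2.3922227126259392e-05), np.float64(2.3922227126626137e-05)]) 
 (array([ 0.4908, -0.1588,  0.1211]), [np.float64(2.4133634981029574e-05), np.float64(2.4133634981128148e-05)]) (array([ 0.5231, -0.1698,  0.1305]), [np.float64(2.4574148708994773e-05), np.float64(2.457414870915734e-05)])
-0.3279318320679423 0.03533750917888496
[-0.0147  0.005   0.0273] 29.654862878158667 -0.3261960253238066 0.03141555285571858
topview [ 0.5203 -0.1688  0.0985]
```

```bash
python3 - <<'E'
from h import *
plan(.514,-.1667,.15,2.805)
E
```

```text
units [ 2.7  -1.91  4.76] twist -0.3
```

```bash
python3 -m jog '[[[0.5,0.8,-0.6,0.5,0],[0.5,1.8,-1.3,1.5,0],[0.5,2.7,-1.9,2.5,0],[0.5,2.7,-1.9,3.5,0],[0.5,2.7,-1.9,4.2,0],[0.5,2.7,-1.9,4.7,0],[0.5,2.7,-1.9,4.7,0],[0.5,2.7,-1.9,4.7,0]]]'
python3 - <<'E'
from h import *
plan(.514,-.1667,.109,2.805)
E
```

```text
t: 13.45
eef_pos: [0.5149, -0.1663, 0.1518]
tcp_rot: [-3.142, 0.001, 2.8]
wrist_force: [0.4, -0.4, 0.6]
finger_gap: 0.0455
grip_force: 0.0
units [ 0.03 -0.03  1.71] twist -0.3
```

```bash
python3 -m jog '[[[0.5,0.03,-0.03,0.6,0],[0.5,0.03,-0.03,1.2,0],[0.5,0.03,-0.03,1.7,0],[0.5,0.03,-0.03,1.7,0],[0.5,0.03,-0.03,1.7,0]]]'
python3 -m jog '[[[0,0,0,0,0],[0,0,0,0,0],[0,0,0,0,0],[0,0,0,0,0],[0,0,0,0,0],[0,0,0,0,0],[0,0,0,0,0]]]'
```

```text
t: 13.95
eef_pos: [0.514, -0.1665, 0.1093]
tcp_rot: [-3.142, 0.001, 2.801]
wrist_force: [0.6, 0.4, 0.0]
finger_gap: 0.0459
grip_force: 0.0
t: 14.65
eef_pos: [0.5135, -0.1663, 0.109]
tcp_rot: [-3.141, 0.0, 2.801]
wrist_force: [-0.1, -0.4, 1.7]
finger_gap: 0.0119
grip_force: 30.0
```

```bash
python3 -m jog '[[[0,0,0,-0.3,0],[0,0,0,-0.8,0],[0,0,0,-1.5,0],[0,0,0,-2.5,0],[0,0,0,-3.5,0],[0,0,0,-4.5,0],[0,0,0,-4.8,0],[0,0,0,-4.8,0]]]'
python3 - <<'E'
from h import *
plan(.5309,.1906,.23,2.80)
E
```

```text
t: 15.45
eef_pos: [0.514, -0.1665, 0.2302]
tcp_rot: [-3.142, 0.003, 2.801]
wrist_force: [0.6, 0.3, -2.2]
finger_gap: 0.0116
grip_force: 30.0
units [ 4.140e+00  1.369e+01 -1.000e-02] twist 0.0
```

```bash
python3 -m jog '[[[0,0.2,0.8,0,0],[0,0.6,2,0,0],[0,1.1,3.5,0,0],[0,1.7,5.2,0,0],[0,2.3,7,0,0],[0,2.9,8.8,0,0],[0,3.5,10.6,0,0],[0,4,12,0,0]]]'
python3 -m jog '[[[0,0.4,1,0,0],[0,0.62,1.5,0,0],[0,0.62,1.69,0,0],[0,0.62,1.69,0,0],[0,0.62,1.69,0,0]]]'
python3 - <<'E'
from tilt import *
plan(.5309,.1906,.18,2.80)
o=get_obs();np.save("o9.npy",o,allow_pickle=True);print(o["eef_pos"],o["wrist_force"])
s=snapshot("scene")[:,:,::-1].copy();S=cam("scene");t=snapshot("top")[:,:,::-1];w=snapshot("wrist")[:,:,::-1]
cv2.imwrite("pics/s9.png",s);cv2.imwrite("pics/w9.png",w)
print(tilt(s))
u=proj(S,o["eef_pos"]);x,y=int(u[0])-80,int(u[1])-60;print(u,x,y)
O=np.zeros((600,800,3),np.uint8);O[:400,:533]=cv2.resize(s[y:y+120,x:x+160],(533,400),interpolation=2)
O[400:600,:267]=cv2.resize(t[230:350,125:285],(267,200));O[:400,533:]=cv2.resize(w[140:300,267:374],(267,400))
cv2.imwrite("pics/c9.png",O)
E
```

```text
t: 16.25
eef_pos: [0.5184, 0.1522, 0.227]
tcp_rot: [-3.14, -0.003, 2.802]
wrist_force: [0.6, 0.1, -1.6]
finger_gap: 0.0116
grip_force: 30.0
t: 16.75
eef_pos: [0.519, 0.1936, 0.2284]
tcp_rot: [-3.14, -0.0, 2.8]
wrist_force: [0.0, -0.0, -1.8]
finger_gap: 0.0119
grip_force: 30.0
units [-0.49  0.05  1.94] twist -0.0
[0.51902814 0.19357357 0.22842152] [ 0.02386431 -0.03824752 -1.7855914 ]
[np.float64(0.02), np.float64(0.54), np.float64(0.02)]
[454.72288466 197.8593498 ] 374 137
```

View pics/c9.png

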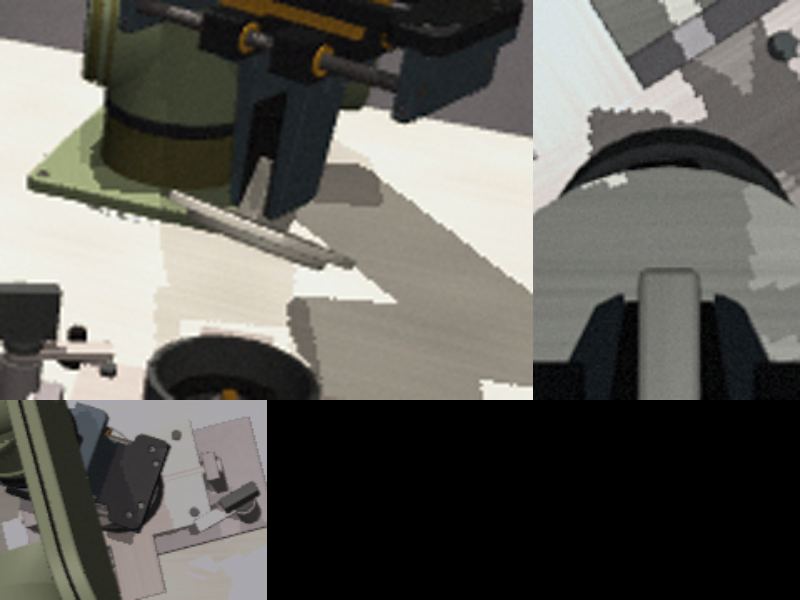

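The cover is still tilted as gripped, low edge towards the robot, with the drum level below. I'll lower it so the low edge touches the rim first, then press it level while shifting back to centre.

```bash
python3 -m jog '[[[0,-0.05,0.05,0.7,0],[0,-0.09,0.05,1.4,0],[0,-0.09,0.05,2,0],[0,-0.09,0.05,2.2,0],[0,-0.09,0.05,2.3,0],[0,-0.09,0.05,2.3,0]]]'
python3 -m jog '[[[0,0,0,0.06,0],[0,0,0,0.12,0],[0,-0.02,0,0.18,0],[0,-0.04,0,0.22,0]]]'
```

```text
t: 17.5
eef_pos: [0.5218, 0.1951, 0.1716]
tcp_rot: [3.141, 0.001, 2.8]
wrist_force: [-0.4, 0.1, -1.0]
finger_gap: 0.0115
grip_force: 30.0
t: 17.9
eef_pos: [0.5225, 0.195, 0.1658]
tcp_rot: [3.141, 0.0, 2.801]
wrist_force: [-0.1, 0.5, -0.4]
finger_gap: 0.0117
grip_force: 30.0
```

```bash
python3 -m jog '[[[0,-0.03,-0.02,0.07,0],[0,-0.07,-0.03,0.14,0],[0,-0.1,-0.05,0.2,0],[0,-0.1,-0.05,0.2,0]]]'
python3 -m jog '[[[0,-0.04,0,0.07,0],[0,-0.08,0,0.14,0],[0,-0.11,0,0.2,0],[0,-0.11,0,0.2,0]]]'
```

```text
t: 18.3
eef_pos: [0.5255, 0.1938, 0.1628]
tcp_rot: [3.138, 0.002, 2.8]
wrist_force: [-0.6, 1.8, 6.7]
finger_gap: 0.0117
grip_force: 30.0
t: 18.7
eef_pos: [0.5294, 0.1925, 0.1585]
tcp_rot: [3.138, 0.006, 2.801]
wrist_force: [1.7, -0.2, 9.2]
finger_gap: 0.0116
grip_force: 30.0
```

```bash
python3 -m jog '[[[0,-0.03,-0.02,0.07,0],[0,-0.05,-0.05,0.14,0],[0,-0.08,-0.05,0.2,0],[0,-0.08,-0.05,0.2,0]]]'
python3 -m jog '[[[0,0,0,0.07,0],[0,0,0,0.14,0],[0,0,0,0.2,0],[0,0,0,0.2,0]]]'
```

```text
t: 19.1
eef_pos: [0.5325, 0.1912, 0.1542]
tcp_rot: [3.135, 0.009, 2.8]
wrist_force: [3.6, 0.1, 9.7]
finger_gap: 0.012
grip_force: 30.0
t: 19.5
eef_pos: [0.5345, 0.1907, 0.1502]
tcp_rot: [3.134, 0.014, 2.801]
wrist_force: [6.4, -1.8, 12.5]
finger_gap: 0.0117
grip_force: 30.0
```

```bash
python3 -m jog '[[[0,0.05,0,0.05,0],[0,0.1,0,0.1,0],[0,0.1,0,0.1,0]]]'
python3 - <<'E'
from tilt import *
s=snapshot("scene")[:,:,::-1].copy();cv2.imwrite("pics/s10.png",s)
S=cam("scene");g=cv2.GaussianBlur(cv2.cvtColor(s,cv2.COLOR_BGR2GRAY).astype(np.float32),(0,0),.7)
# profile down image columns through near flange side
for b in(-25,0,25):
    u,v=proj(S,fp(np.sqrt(2500-b*b),b,132.5));print(b,u.round(1),v.round(1),[int(g[int(round(v))+k,int(round(u))]) for k in range(-12,14)])
E
```

```text
t: 19.8
eef_pos: [0.5323, 0.1916, 0.1479]
tcp_rot: [3.134, 0.014, 2.801]
wrist_force: [6.9, -1.8, 13.4]
finger_gap: 0.012
grip_force: 30.0
-25 426.7 258.5 [179, 218, 226, 231, 230, 202, 146, 103, 60, 26, 18, 26, 32, 30, 31, 31, 30, 31, 31, 32, 32, 33, 32, 32, 32, 33]
0 441.1 263.0 [138, 140, 157, 205, 230, 214, 159, 122, 99, 88, 78, 55, 41, 36, 36, 37, 38, 39, 39, 38, 37, 36, 37, 37, 37, 37]
25 456.3 263.3 [122, 108, 109, 127, 138, 138, 138, 136, 123, 102, 61, 39, 36, 34, 34, 34, 34, 35, 35, 35, 36, 36, 35, 36, 35, 34]
```

```bash
python3 -m jog '[[[0,0.03,0,0.06,0],[0,0.03,0,0.12,0],[0,0.05,0,0.16,0],[0,0.05,0,0.16,0]]]'
cat > prof.py <<'E'
from tilt import *
s=snapshot("scene")[:,:,::-1].copy()
S=cam("scene");g=cv2.GaussianBlur(cv2.cvtColor(s,cv2.COLOR_BGR2GRAY).astype(np.float32),(0,0),.7)
for b in(-25,0,25):
    u,v=proj(S,fp(np.sqrt(2500-b*b),b,132.5));print(b,[int(g[int(round(v))+k,int(round(u))]) for k in range(-8,8)])
E
python3 prof.py
python3 -m jog '[[[0,0.03,0,0.06,0],[0,0.03,0,0.12,0],[0,0.05,0,0.16,0],[0,0.05,0,0.16,0]]]'
python3 prof.py
```

```text
t: 20.25
eef_pos: [0.5322, 0.1918, 0.1444]
tcp_rot: [3.133, 0.016, 2.801]
wrist_force: [8.2, -2.9, 14.0]
finger_gap: 0.0118
grip_force: 30.0
-25 [236, 236, 236, 230, 199, 138, 95, 60, 40, 31, 30, 29, 30, 32, 33, 32]
0 [144, 163, 216, 233, 208, 145, 105, 63, 42, 36, 36, 36, 36, 36, 37, 37]
25 [118, 135, 141, 139, 138, 134, 121, 101, 64, 41, 35, 34, 34, 34, 34, 34]
t: 20.7
eef_pos: [0.5322, 0.1922, 0.1414]
tcp_rot: [3.133, 0.019, 2.802]
wrist_force: [8.4, -3.6, 17.9]
finger_gap: 0.0121
grip_force: 30.0
-25 [178, 215, 233, 236, 237, 235, 217, 163, 107, 68, 40, 30, 30, 29, 30, 32]
0 [142, 144, 148, 169, 218, 235, 218, 161, 110, 64, 39, 35, 36, 36, 35, 36]
25 [109, 113, 133, 143, 143, 142, 141, 135, 120, 98, 60, 40, 35, 35, 35, 34]
```

```bash
python3 -m jog '[[[0,-0.05,0,0.05,0],[0,-0.1,0,0.1,0],[0,-0.1,0,0.1,0],[0,-0.1,0,0.1,0]]]'
python3 prof.py
```

```text
t: 21.15
eef_pos: [0.5323, 0.1922, 0.1413]
tcp_rot: [3.132, 0.015, 2.802]
wrist_force: [-0.3, -1.6, 32.7]
finger_gap: 0.0118
grip_force: 30.1
-25 [178, 214, 233, 237, 237, 236, 219, 166, 108, 69, 41, 30, 29, 31, 32, 32]
0 [143, 144, 146, 165, 217, 235, 218, 162, 112, 70, 42, 35, 34, 34, 35, 36]
25 [108, 109, 121, 138, 142, 142, 141, 137, 123, 100, 61, 39, 35, 34, 34, 34]
```

Force surged with no motion, so the cover is fully seated. Relieving the load and releasing.

```bash
python3 -m jog '[[[0,0,0,-0.1,0],[0,0,0,-0.18,0],[0,0,0,-0.18,0],[0,0,0,-0.18,0]]]'
python3 -m jog '[[[0.2,0,0,-0.18,0],[0.3,0,0,-0.18,0],[0.4,0,0,-0.18,0],[0.4,0,0,-0.18,0],[0.4,0,0,-1,0],[0.4,0,0,-2,0],[0.4,0,0,-3.5,0],[0.4,0,0,-5,0]]]'
python3 prof.py
```

```text
t: 21.6
eef_pos: [0.5313, 0.1921, 0.1414]
tcp_rot: [3.134, 0.012, 2.802]
wrist_force: [4.8, -0.4, 12.4]
finger_gap: 0.0119
grip_force: 30.0
t: 22.4
eef_pos: [0.5255, 0.1908, 0.2626]
tcp_rot: [-3.14, -0.002, 2.801]
wrist_force: [0.9, -0.3, 0.5]
finger_gap: 0.0369
grip_force: 0.0
-25 [178, 216, 233, 236, 235, 232, 206, 142, 94, 60, 38, 32, 30, 31, 32, 33]
0 [141, 149, 177, 213, 232, 234, 209, 144, 101, 59, 39, 36, 36, 37, 37, 36]
25 [142, 142, 144, 143, 142, 141, 141, 135, 115, 92, 53, 36, 34, 34, 33, 33]
```

```bash
python3 -m jog '[[[0.4,0.5,-1.5,-1,0],[0.4,1,-3,-1,0],[0.4,1,-4.5,-1,0],[0.4,1,-6,-1,0],[0.4,1,-7.5,-1,0],[0.4,1,-8,-1,0],[0.4,1,-8,-1,0]]]'
python3 prof.py
python3 - <<'E'
from tilt import *
O=np.zeros((600,800,3),np.uint8)
for n,(x,y),yo in(("scene",(372,215),0),("top",(150,240),0)):
    s=snapshot(n)[:,:,::-1].copy();C=cam(n);k=5 if n=="scene" else 4
    im=cv2.resize(s[y:y+100,x:x+(160 if k==5 else 100)],None,fx=k,fy=k,interpolation=cv2.INTER_CUBIC)
    im=im[:,:400] if k==4 else im[:,:800]
    for z,col in((135,(0,0,255)),):
        P=np.array([(proj(C,fp(50*np.cos(t),50*np.sin(t),z))-[x,y])*k for t in np.linspace(0,6.2832,80)]).astype(np.int32);cv2.polylines(im,[P],True,col,1)
    if k==5: O[:300,:480]=im[:500:1,:800][::1][:500][:, :][ :, :].copy()[0:500].__getitem__((slice(0,300),slice(100,580)))
    else: O[300:600,400:800]=im[:300,:400]
cv2.imwrite("pics/c11.png",O)
E
```

```text
t: 23.15
eef_pos: [0.4352, 0.01, 0.2871]
tcp_rot: [3.141, -0.0, 2.798]
wrist_force: [0.3, 0.0, -0.1]
finger_gap: 0.0365
grip_force: 0.0
-25 [233, 233, 233, 233, 232, 228, 202, 139, 91, 57, 35, 27, 27, 29, 30, 31]
0 [232, 232, 233, 234, 233, 230, 204, 137, 96, 57, 39, 35, 35, 36, 36, 36]
25 [233, 233, 234, 233, 232, 231, 229, 202, 135, 93, 51, 34, 33, 32, 32, 32]
```

View pics/c11.png

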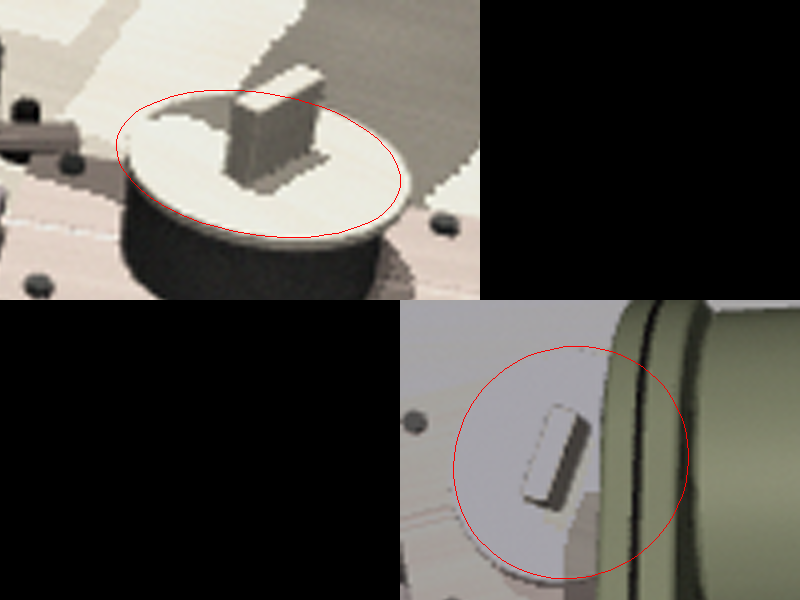

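```bash
cat > fit.py <<'E'
from tilt import *
from scipy.optimize import differential_evolution
s=snapshot("scene")[:,:,::-1].copy();S=cam("scene")
g=cv2.GaussianBlur(cv2.cvtColor(cv2.resize(s,None,fx=4,fy=4,interpolation=2),7 if 0 else cv2.COLOR_BGR2GRAY).astype(np.float32),(0,0),3)
gx=cv2.Sobel(g,5,1,0);gy=cv2.Sobel(g,5,0,1)
K=np.linspace(0,6.2832,160,endpoint=False)
def sc(p,r=50):
    P=np.array([proj(S,fp(p[0]+r*np.cos(k),p[1]+r*np.sin(k),p[2]+r*(p[3]*np.cos(k)+p[4]*np.sin(k)))) for k in K])*4+1.5
    t=np.gradient(P,axis=0);n=np.c_[-t[:,1],t[:,0]];n/=np.linalg.norm(n,axis=1)[:,None]
    m=lambda G:cv2.remap(G,P[:,0].astype(np.float32),P[:,1].astype(np.float32),1)[:,0]
    return -np.minimum(abs(m(gx)*n[:,0]+m(gy)*n[:,1]),60).mean()
for fix in(0,1):
    b=[(-8,8),(-8,8),(129,142)]+([(-.12,.12)]*2 if not fix else [(-1e-6,1e-6)]*2)
    r=differential_evolution(sc,b,seed=1,maxiter=60,popsize=12);print(r.x.round(3),r.fun)
E
timeout 500 python3 fit.py
```

```text
[-7.03000e+00  3.52500e+00  1.31755e+02 -1.20000e-02  6.00000e-03] -52.241083806493904
[ -7.919   3.692 131.763   0.     -0.   ] -52.25665686332597
```

```bash
python3 -c "
from station import *
print(job_done())"
```

```text
the job is handed in; nothing more can be done
None
```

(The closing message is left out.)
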